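# Close a pump's filter bay with a quarter-turn stud

### The arm

A 7-joint arm with a two-finger parallel gripper is mounted at the origin on a cart in front of the work surface, level with it; the furniture and walls round the work are solid. World frame = base frame: x ahead of the robot, y to its left, z up, the work surface at z = 0. Lengths are in m, angles in rad, forces in N, time in s.
With the tool pointing down it reaches from about 0.4 to 0.85 m from the base axis. Payload 10.4 kg.
Tool frame: the origin (TCP) lies midway between the tips of the shut fingers; the grasp point (between the pads) lies 19 mm behind it; z points along the fingers, y is the line along which they close (so a half turn about z gives the same grasp; the last joint's range is limited). The gripper opens to 85 mm and grips with 20 to 120 N. Pads are 22 mm wide; open, the fingers measure 114 mm over their backs; the gripper's body (76 mm by 85 mm) begins 54 mm behind the grasp point. The pads swing forward as they close: fully open they stand 13 mm farther back than shut.
Start: joints at [1.216, 0.332, -0.065, 1.46, 0.022, 1.35, -0.088], TCP at [0.204, -0.591, 0.231] pointing down, gripper open.
Joint ranges: [-2.6, 2.6], [-0.5, 2.12], [-1.47, 1.34], [0.16, 2.42], [-1.27, 4.41], [0.06, 2.06], [-2.6, 2.6]. Speed limits (rad/s): [2.22, 2.22, 2.79, 2.79, 3.14, 3.14, 3.14].

### API

Orientations are given as a 3x3 rotation matrix whose columns are the frame's x, y, z axes.
In Python, from cell import * gives the robot as it stands. The module is installed in compiled form; this text tells all that it offers.
- The arm moves only by the shell command python3 -m inch 'ROWS' [FORCE]. ROWS is a JSON object whose key "offsets" holds a list of rows, 1 to 20 of them, each of 7 numbers: the opening from 0.0 (shut) to 1.0 (fully open), then dx, dy, dz in units of 20 mm, then a rotation vector rx, ry, rz in units of 0.05 rad; each row is the pose to reach, as a shift and turn from the pose commanded when the command began, along the tool's axes at that moment; what a row does not reach only later rows make up. A row lasts 1/10 s, in which the tool goes at most 0.05 m and 0.15 rad, less where a joint would pass 70% of its speed; a pose out of reach is approached as far as the arm can. The fingers move at their own pace and stop on an object; FORCE is the grip in N (left out, the last holds). Time passes only in rows, so rows that do not move let the fingers close. It prints the time, the measured TCP pose, the force, the opening and the grip force at its end. Input that does not fit is refused with a message, and nothing moves.
- sense(): the state, without advancing time (a new reading comes with each control period).
- read_camera(name): name is "scene" or "top"; returns the picture (384x512x3 uint8, red, green, blue); there is no depth.
- calibration(name): a dict with "mtx" (3x3 intrinsics, pixels), "R" (3x3) and "t" (3): a world point X has camera coordinates R X + t. Camera axes: x right, y down, z forward; pixel columns grow to the right and rows downward; lengths in m; the calibration is good to about 2 mm. A picture is of the moment at which its call begins. calibration takes no time and is no camera call.
- sign_off(): hands the job in; it is judged then, once.
Trained networks look in the newest picture that a camera, given by its name, has taken for a name from the list of things; names that differ only in an ending like _2 or _b are one class to them, and where a whole thing is asked for, a point or a joint stands for the part that bears it (a point fixed in the world has none). Each returns a list of dicts, best first, with "conf" (0 to 1); they miss things now and then, are a little off and sometimes report something else, mostly with a low value. They report only what shows in the picture. A call takes as long as a camera call. They do not tell look-alikes from the thing itself.
- silhouettes(camera, label): "pixels" (384x512 bool, what is visible of it).
- mark_of(camera, label): "centre" ([x, y, z] in m, in the coordinates of the camera as it stood for that picture, good to about 4 mm: a listed point, or the origin of a listed thing).
The state is a dict: "time": time; "joint_positions": joint angles; "qd": joint speeds; "joint_torque": joint torques, N m; "ee_pos": TCP position; "eef_rot": TCP orientation; "contact_force": force on the tool from outside, world axes, zero at the start; "moment": the same for the moment, N m; "width": opening from 0.0 (shut) to 1.0 (fully open); "grip_force": force on a finger pad.
Only numpy, scipy, OpenCV 4.12 (cv2) and the standard library are available. Lean on these libraries where they do the work, as an engineer would, in place of code of your own. Each camera call takes 0.05 s, during which the arm holds its last target. There are 200 camera calls.

### The job

The filter bay on top of the small pump unit stands open. Lay the cover plate flat in the bay, put the quarter-turn stud from the grey holder block through the hole in the cover, feel for the slot underneath, then push the stud in against its spring and turn it clockwise a quarter turn until it locks and holds the cover by itself. Never press on the stud harder than about 30 N nor force it past its stop, and leave the timer, tape roll, marker and vial where they are.

Things in the scene. Friction and masses are not known exactly. Their poses are not given: they have to be found in the camera images.
- pump_unit: Grey painted pump housing, fixed, 168 (x) x 230 (y) x 62 mm high, top level; outside faces at x = +-84, y = -96 and +134 mm. Origin: on the worktop straight below the fastener axis, which is the middle of the bay in its top.
- bay_mouth (a point): Middle of the bay's mouth, on the fastener axis, 62 mm above the worktop; axes as the unit. The mouth is 120 (x) x 144 (y) mm; 5 mm down runs a 9 mm wide ledge on which the cover rests, flush with the top (its rib standing 16 mm above).
- bay_axis (a point): On the axis, top of the level steel receptacle plate (44 mm square, 6 mm thick), 49 mm above the worktop; axes as the unit. Plate: 14 mm square bore; across it a slot 10 wide, 31 mm long, along the unit's x but clocked up to 0.45 rad either way: not measured, find it by feel or look.
- lock_level (a point): On the axis, 6.5 mm below bay_axis: where the stud's origin stands when locked. 90 degrees clockwise from above from the slot, a firm stop ends the turn, and the plate's underside has pockets 3 mm deep, 10.6 mm wide into which the spring draws the pin. Anticlockwise is blocked after about half that turn.
- cover: Loose bare aluminium plate 116 (x) x 140 (y) x 5 mm, 0.13 to 0.25 kg, lying on the worktop the right way up. Origin: centre of its underside. A round 34 mm hole in its centre. It goes into the bay with its axes along those of the pump unit (a half turn about z also fits).
- cover_rib (a point): Top middle of the cover's finger rib, 50 mm from the hole's centre along the cover's -y and 21 mm above its underside. The rib is 44 mm long (along x), 10 mm thick (y) and stands 16 mm above the plate; it is the place to grip.
- stud: Loose quarter-turn stud, upright in its holder, 0.14 kg. Origin: middle of its cross pin, on the axis; z up. Pin: 7 mm thick, 28 mm long, along x, flat below, round above. Shank 11 mm thick. Off the slot the pin lands on the plate with the origin 3.5 mm above bay_axis; over the slot it drops on through. In the slot or part-turned it stays when let go, so it can be gripped anew.
- stud_nose (a point): Tip of the stud's tapered nose (5 mm across, 11 mm from 6 mm up), 14 mm below the stud's origin; it enters the plate's bore first. The pin can turn under the plate with the stud's origin 9.5 mm below bay_axis or deeper; travel ends hard at 14 mm below.
- stud_knob (a point): Top middle of the stud's black wing, 64 mm above the stud's origin; axes as the stud. The wing is 36 mm long (along x, parallel to the pin), 14 mm thick (y), 22 mm high, on a 36 mm disc 5 mm thick. Grip the wing across its thickness.
- spring_cup (a joint): How far the stud's steel spring cup (48 mm across, 8 mm high, round the shank, underside 14 mm above the origin when free) is pushed towards the knob, m: 0 free, 0.013 stop. Spring: 3 N plus 1 N per mm. It meets the seated cover with the origin 1 mm below bay_axis; turning is free from 0.0085 (11.5 N); locked it reads 0.0055.
- stud_holder: Fixed grey plastic block 64 x 64 x 36 mm with a round 34 mm hole through its middle, in which the stud stands, its cup resting on the top. Origin: centre of the underside.
- timer: White kitchen-type timer, 52 x 66 x 20 mm, on the worktop; leave it. Origin: centre of the underside.
- tape_roll: Roll of yellow tape lying flat, 60 mm across, 19 mm high; leave it. Origin: centre of the underside.
- marker_black: White marker with a black cap lying down, 121 mm long; leave it. Origin: middle, underside.
- vial_1: Small amber vial standing, 15 mm across, 44 mm high; leave it. Origin: centre of the underside.
There are look-alikes about, which are no part of the job. There is more than one size of the cover; the one meant has the size given above. Leave any green or pink look-alike of the stud alone.

How it is judged:
By the outcome, as a careful person would: the job done as asked, in the order asked, and still so for the second after the job is handed in, with the robot touching nothing.
It also fails if it takes over 72 s, if anything falls off the work surface, if the arm or the gripper's body presses on something with over 40 N, if the wrist force passes 120 N, or if a joint passes its speed limit or range.

## Working session

There is one attempt and no reset: what is moved stays moved. The work goes in short steps, Python scripts to look and compute and a shell command to move; the robot and the scene stay as the last step left them, time stands still between calls to the robot, and variables do not carry over. Pictures are saved under pics/ and viewed, at most 12 in all, crops included, and the job is handed in when it is done.

```bash
mkdir -p pics; cat > h.py <<'E'
from cell import *
import numpy as np, cv2
def snap(c,fn=None):
    im=read_camera(c)
    if fn: cv2.imwrite('pics/'+fn,im[:,:,::-1])
    return im
def w(c,p):
    k=calibration(c); return k['R'].T@(np.array(p)-k['t'])
def marks(c,l):
    return [(round(d['conf'],2),w(c,d['centre']).round(3).tolist()) for d in mark_of(c,l)]
def ray(c,uv,z):
    k=calibration(c); d=k['R'].T@np.linalg.solve(k['mtx'],[uv[0],uv[1],1]); o=-k['R'].T@k['t']
    return o+d*(z-o[2])/d[2]
E
python3 - <<'E'
from h import *
a=snap('scene');b=snap('top')
cv2.imwrite('pics/top0.png',b[:,:,::-1]);cv2.imwrite('pics/scene0.png',a[:,:,::-1])
for l in ['pump_unit','bay_axis','bay_mouth','cover','cover_rib','stud','stud_knob','stud_holder']:
    print(l,'T',marks('top',l),'S',marks('scene',l))
s=sense();print(s['eef_rot'].round(3) if hasattr(s['eef_rot'],'round') else s['eef_rot'],s['time'])
for l in ['cover','pump_unit','stud_knob','stud_holder','cover_rib']:
    for d in silhouettes('top',l)[:3]:
        m=d['pixels'].astype('uint8');ys,xs=np.nonzero(m)
        print(l,round(d['conf'],2),m.sum(),cv2.minAreaRect(np.c_[xs,ys].astype(np.float32)))
E
```

```text
pump_unit T [(0.66, [0.504, 0.173, 0.0])] S [(0.73, [0.508, 0.177, -0.003])]
bay_axis T [(0.77, [0.504, 0.178, 0.048]), (0.61, [0.728, -0.2, 0.004]), (0.47, [0.526, -0.317, 0.0])] S [(0.63, [0.505, 0.177, 0.048])]
bay_mouth T [(0.68, [0.504, 0.176, 0.065])] S [(0.92, [0.503, 0.177, 0.059]), (0.74, [0.732, -0.197, 0.0]), (0.2, [0.357, -0.019, 0.002])]
cover T [(0.86, [0.367, -0.373, -0.0]), (0.8, [0.531, -0.112, 0.005]), (0.6, [0.522, -0.47, -0.003])] S [(0.76, [0.374, -0.368, -0.001]), (0.74, [0.526, -0.468, -0.006]), (0.59, [0.534, -0.1, -0.001])]
cover_rib T [(0.95, [0.541, -0.149, 0.019]), (0.78, [0.502, -0.442, 0.017]), (0.63, [0.353, -0.339, 0.017])] S [(0.8, [0.503, -0.444, 0.018]), (0.75, [0.356, -0.336, 0.013]), (0.71, [0.505, 0.175, 0.043]), (0.66, [0.549, -0.148, 0.023])]
stud T [(0.7, [0.421, -0.241, 0.018]), (0.61, [0.616, -0.396, 0.017]), (0.51, [0.526, -0.312, 0.023])] S [(0.76, [0.528, -0.309, 0.022]), (0.64, [0.624, -0.401, 0.011]), (0.62, [0.418, -0.238, 0.015])]
stud_knob T [(0.78, [0.618, -0.398, 0.079]), (0.72, [0.418, -0.238, 0.081]), (0.55, [0.531, -0.319, 0.088
[... 882 characters left out ...]
1348, 16.099689483642578), 63.43495178222656)
stud_knob 0.48 228 ((355.5, 170.5), (15.0, 17.0), 90.0)
stud_holder 0.56 432 ((324.8773193359375, 203.3207244873047), (25.549060821533203, 25.961143493652344), 74.05460357666016)
stud_holder 0.5 403 ((252.52944946289062, 139.11764526367188), (17.947635650634766, 23.28342056274414), 75.96376037597656)
cover_rib 0.95 1952 ((248.42166137695312, 204.60726928710938), (41.46846008300781, 50.819454193115234), 73.0091781616211)
cover_rib 0.76 1107 ((347.239990234375, 260.82000732421875), (31.600000381469727, 37.400001525878906), 53.13010025024414)
cover_rib 0.72 1003 ((380.5000305175781, 205.00001525878906), (30.405588150024414, 34.64822769165039), 45.0)
```

View pics/top0.png

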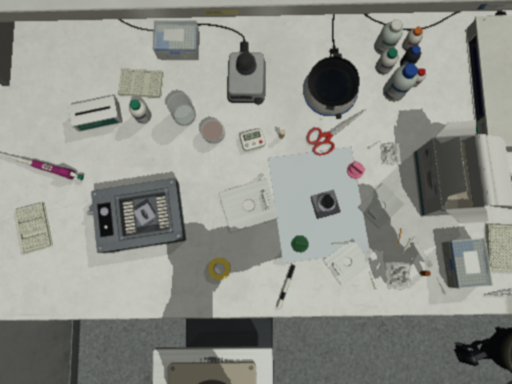

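View pics/scene0.png

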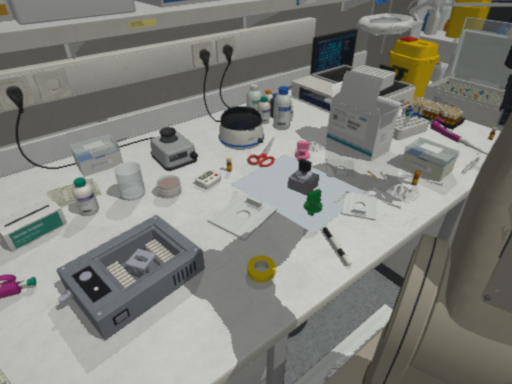

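The top view shows the pump unit with the bay at (137,213), the right-sized cover at (248,204) with its rib on the right side at about (264,193), and the holder with the black stud at (326,203). The pink and green decoys are at (355,170) and (300,243), with a smaller cover at (347,261). The scene view agrees. Next I refine the angles.

```bash
python3 - <<'E'
from h import *
b=snap('top');a=snap('scene')
def crop(im,x,y,r,s): return cv2.resize(im[y-r:y+r,x-r:x+r],(s,s),interpolation=cv2.INTER_CUBIC)
t=np.hstack([crop(b,138,213,30,400),crop(b,326,203,20,400)])
u=np.hstack([crop(b,248,204,32,400),crop(a,303,170,35,400)])
cv2.imwrite('pics/c1.png',t[:,:,::-1]);cv2.imwrite('pics/c2.png',u[:,:,::-1])
def wr(l,z,near):
    for d in silhouettes('top',l):
        ys,xs=np.nonzero(d['pixels'])
        if np.hypot(xs.mean()-near[0],ys.mean()-near[1])<15:
            P=np.array([ray('top',(x,y),z)[:2] for x,y in zip(xs,ys)],np.float32)
            r=cv2.minAreaRect(P*1000);print(l,round(d['conf'],2),np.round(r[0],1),np.round(r[1],1),round(r[2],1))
wr('cover',.005,(248,204));wr('pump_unit',.062,(137,213));wr('stud_holder',.036,(326,203));wr('timer',.02,(252,139))
for l in ['bay_mouth','bay_axis','cover','cover_rib','stud_knob','stud_holder','pump_unit']:
    print(l,marks('top',l)[:3],marks('scene',l)[:3])
k=calibration('top');print((-k['R'].T@k['t']).round(3))
k=calibration('scene');print((-k['R'].T@k['t']).round(3))
E
```

```text
cover 0.86 [ 531.  -104.1] [121.3 142.8] 15.2Traceback (most recent call last):
  File "<stdin>", line 13, in <module>
  File "<stdin>", line 11, in wr
  File "h.py", line 12, in ray
    k=calibration(c); d=k['R'].T@np.linalg.solve(k['mtx'],[uv[0],uv[1],1]); o=-k['R'].T@k['t']
ValueError: time passes only in moves, steps and waits
```

View pics/c1.png

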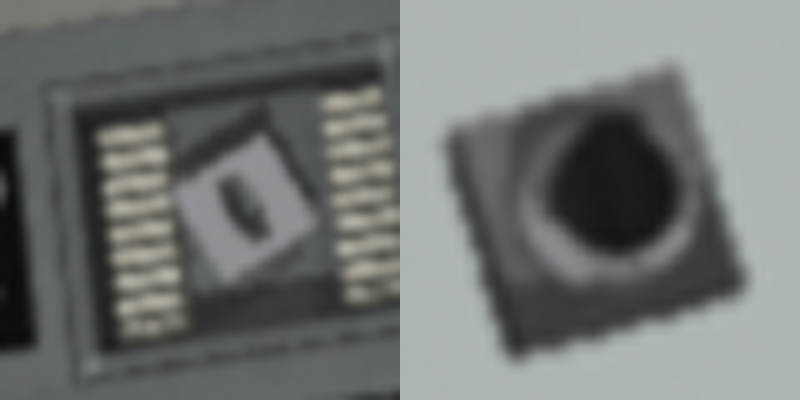

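View pics/c2.png

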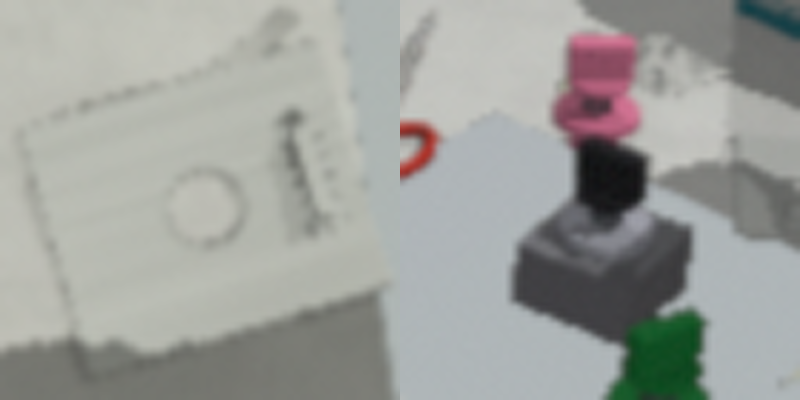

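The crops show the receptacle plate with its slot near the middle of the bay. The slot runs about 30° from world x, so it is clocked about +22° from the unit. The cover hole is at top px (248.8,205.3). The black wing stands on the holder. Next I fit the models in both cameras.

```bash
cat > h.py <<'E'
from cell import *
import numpy as np, cv2
from scipy.optimize import differential_evolution as DE
from scipy.ndimage import map_coordinates as mc
K={c:calibration(c) for c in('top','scene')}
def snap(c,fn=None):
    im=read_camera(c)
    if fn: cv2.imwrite('pics/'+fn,im[:,:,::-1])
    return im
def w(c,p): return K[c]['R'].T@(np.array(p)-K[c]['t'])
def marks(c,l): return [(round(d['conf'],2),w(c,d['centre']).round(3).tolist()) for d in mark_of(c,l)]
def proj(c,X):
    q=(np.asarray(X,float)@K[c]['R'].T+K[c]['t'])@K[c]['mtx'].T; return q[:,:2]/q[:,2:]
def ray(c,uv,z):
    k=K[c]; uv=np.atleast_2d(uv); d=np.c_[uv,np.ones(len(uv))]@np.linalg.inv(k['mtx']).T@k['R']; o=-k['R'].T@k['t']
    return o+d*((z-o[2])/d[:,2])[:,None]
def rect(a,b,z,ox=0,oy=0,n=60):
    c=np.array([[-a,-b],[a,-b],[a,b],[-a,b],[-a,-b]])/2; t=np.linspace(0,1,n)[:,None]
    p=np.vstack([c[i]*(1-t)+c[i+1]*t for i in range(4)])+[ox,oy]; return np.c_[p,np.full(len(p),z)]
def place(P,x,y,th):
    c,s=np.cos(th),np.sin(th); return np.c_[P[:,0]*c-P[:,1]*s+x,P[:,0]*s+P[:,1]*c+y,P[:,2]]
def gmag(im):
    g=cv2.GaussianBlur(im.astype(np.float32).mean(2),(0,0),.8)
    return np.sqrt(np.hypot(cv2.Sobel(g,5,1,0),cv2.Sobel(g,5,0,1)))
def fitedge(ims,models,b):
    G={c:gmag(i) for c,i in ims.items()}
    def f(p): return -sum(mc(G[c],proj(c,place(P,*p))[:,::-1].T,order=1).mean() for c in G for P in models)
    r=DE(f,b,seed=0,tol=1e-6,maxiter=80); return r.x,r.fun
E
cat > fit.py <<'E'
from h import *
ims={c:snap(c) for c in K}
def fitwing(x0,y0,z,bd):
    obs={c:((ims[c].max(2)<62)) for c in K}
    win={c:proj(c,[[x0,y0,z]])[0] for c in K}
    m0=[(sx*18e-3,sy*7e-3,zz) for sx in(-1,1) for sy in(-1,1) for zz in(z,z-.022)]
    t=np.linspace(0,2*np.pi,24); dk=np.c_[18e-3*np.cos(t),18e-3*np.sin(t),0*t+z-.022]; dk=np.vstack([dk,dk-[0,0,.005]])
    S=8; r=14
    def f(p,ret=False):
        e=0
        for c in K:
            u,v=np.round(win[c]).astype(int); o=obs[c][v-r:v+r+1,u-r:u+r+1].astype(np.float32)
            M=np.zeros(((2*r+1)*S,)*2,np.uint8)
            for Q in(np.array(m0),dk):
                q=(proj(c,place(Q,*p))-[u-r,v-r]+.5)*S
                cv2.fillConvexPoly(M,cv2.convexHull(q.astype(np.float32)).astype(np.int32),1)
            m=cv2.resize(M.astype(np.float32),(2*r+1,)*2,interpolation=cv2.INTER_AREA)
            e+=np.abs(m-o).sum()
        return e
    for lo in(-np.pi/2,0):
        R=DE(f,[(x0-.01,x0+.01),(y0-.01,y0+.01),(lo,lo+np.pi/2)],seed=1,maxiter=40); print('wing',R.x.round(4),R.fun)
if __name__=='__main__':
    for cs in(['top'],['top','scene']):
        I={c:ims[c] for c in cs}
        print(cs,'pump',*fitedge(I,[rect(.168,.23,.062,0,.019),rect(.12,.144,.062)],[(.48,.53),(.15,.2),(0,.3)]))
        print('cover',*fitedge(I,[rect(.116,.14,.005),rect(.044,.01,.021,0,-.05),place(np.c_[.017*np.cos(np.arange(0,6.28,.05)),.017*np.sin(np.arange(0,6.28,.05)),np.full(126,.005)],0,0,0)],[(.51,.55),(-.125,-.085),(.1,.45)]))
        print('holder',*fitedge(I,[rect(.064,.064,.036)],[(.51,.55),(-.335,-.29),(0,.5)]))
    fitwing(.529,-.313,.086,0)
    im=ims['top']; 
    print('plate',*fitedge({'top':im},[rect(.044,.044,.049)],[(.49,.52),(.16,.19),(.3,.75)]))
    # slot: dark pixels near plate centre rectified
    N=120; g=np.mgrid[-N:N+1,-N:N+1].reshape(2,-1).T*.0002
    uv=proj('top',np.c_[g+[.504,.177],np.full(len(g),.049)])
    v=mc(im.astype(np.float32).mean(2),uv[:,::-1].T,order=3)
    s=(np.hypot(*g.T)<.017)&(v<110); q=g[s]; L,V=np.linalg.eigh(np.cov(q.T)); print('slot',q.mean(0)+[.504,.177],np.degrees(np.arctan2(V[1,1],V[0,1])),np.sqrt(L),s.sum())
E
python3 fit.py
python3 - <<'E'
from h import *
a=cv2.imread('pics/scene0.png')[125:195,265:345];b=cv2.imread('pics/top0.png')[183:223,306:346]
f=lambda i:cv2.resize(np.clip(i.astype(float)*2.2,0,255).astype('uint8'),(400,400),interpolation=cv2.INTER_CUBIC)
cv2.imwrite('pics/c3.png',np.hstack([f(a),f(b)]))
for l in ['cover','cover_rib','stud_knob','stud_holder','bay_mouth','timer']: print(l,marks('top',l)[:3],marks('scene',l)[:3])
E
```

```text
['top'] pump [0.50017555 0.16647576 0.12984432] -16.497705459594727
cover [ 0.53356736 -0.09706009  0.27973588] -20.72123146057129
holder [ 0.52561321 -0.31081722  0.26371877] -15.044279098510742
['top', 'scene'] pump [0.50642422 0.17792226 0.14541762] -31.947668075561523
cover [ 0.53272567 -0.09582472  0.26997393] -44.027252197265625
holder [ 0.52627391 -0.3105266   0.27116193] -25.42041015625
wing [ 0.5302 -0.3124 -0.1082] 121.578125
wing [ 0.5288 -0.3124  0.008 ] 123.453125
plate [0.5050447  0.17686831 0.55318982] -12.54254150390625
slot [0.50484968 0.17694435] -146.27996670677086 [0.00343178 0.00797337] 8535
cover [(0.95, [0.534, -0.11, 0.004]), (0.93, [0.52, -0.471, -0.004]), (0.77, [0.368, -0.37, 0.003])] [(0.72, [0.528, -0.469, -0.002]), (0.69, [0.374, -0.367, 0.001]), (0.65, [0.535, -0.101, -0.003])]
cover_rib [(0.92, [0.5, -0.443, 0.018]), (0.81, [0.542, -0.151, 0.022]), (0.74, [0.728, -0.2, 0.006])] [(0.97, [0.551, -0.152, 0.021]), (0.97, [0.357, -0.339, 0.012]), (0.66, [0.72, -0.118, -0.003])]
stud_knob [(0.79, [0.528, -0.317, 0.086]), (0.64, [0.619, -0.398, 0.077]), (0.61, [0.42, -0.239, 0.08])] [(0.81, [0.621, -0.396, 0.075]), (0.67, [0.532, -0.311, 0.089]), (0.54, [0.424, -0.238, 0.078])]
stud_holder [(0.63, [0.527, -0.312, 0.001])] [(0.74, [0.533, -0.307, -0.002]), (0.21, [0.534, -0.312, 0.089])]
bay_mouth [] [(0.92, [0.504, 0.177, 0.054])]
timer [(0.86, [0.716, -0.115, -0.001])] [(0.82, [0.717, -0.117, -0.002]), (0.63, [0.535, -0.104, -0.005])]
```

View pics/c3.png

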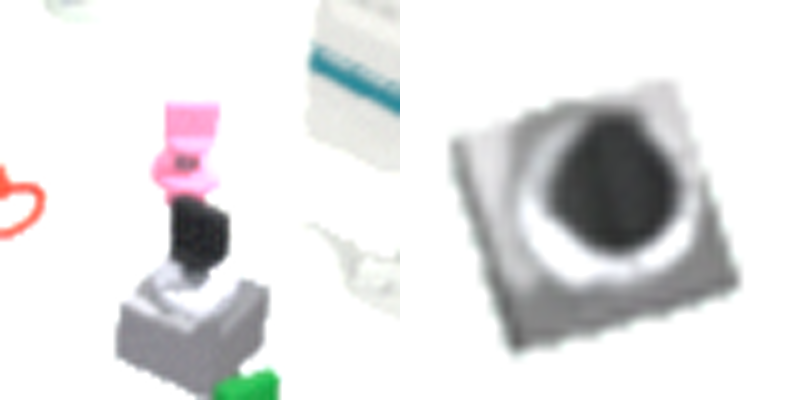

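The enlarged, brightened crop shows the black wing roughly along world x (vertical in the top view). The wing fit has a poor residual, so I check the threshold and repeat it.

```bash
python3 - <<'E'
from h import *
b=cv2.imread('pics/top0.png').max(2);a=cv2.imread('pics/scene0.png').max(2)
print(b[190:214,315:339:1]);print(a[155:182,292:318])
for c in K: print(c,proj(c,[[.529,-.313,.086],[.529,-.313,.064],[.529,-.313,.036],[.53,-.312,0]]).round(1).tolist(), (-K[c]['R'].T@K[c]['t']).round(2))
E
```

```text
[[180 181 181 181 181 182 182 182 182 180 176 175 173 164 145 137 130 117
  124 156 178 182 181 181]
 [181 181 181 181 182 180 175 174 172 164 147 140 137 129 111 104 102  99
  106 140 175 182 182 181]
 [182 182 180 176 172 162 140 129 126 120 108 103 102 101  96  97  98  97
  101 129 169 182 181 182]
 [174 174 164 140 126 115  92  81  78  79  78  76  78  79  84  93  98  98
   98 113 150 178 182 182]
 [141 138 124  95  80  77  70  70  71  66  54  49  48  50  59  80  96  98
   97 103 134 174 183 182]
 [109 104  88  73  68  68  73  80  75  57  38  31  29  32  42  69  96 101
   98 101 128 170 182 182]
 [103  94  77  69  71  78  87  84  66  42  28  28  27  28  32  53  83 101
  102  99 115 152 178 182]
 [102  94  76  70  77  89  91  74  48  30  25  28  28  28  28  35  57  87
  103  98 103 136 175 182]
 [103  95  77  75  87  92  80  54  34  26  24  27  28  27  27  26  35  62
   87  94 100 129 169 182]
 [103  95  76  78  93  91  69  42  29  27  25  27  28  29  28  25  26  40
   72  96 101 115 151 177]
 [103  92  78  86  93  84  57  36  29  27  26  26  28  29  28  25  23  29
   57  91  99  9
[... 3748 characters left out ...]
 103 116 124 135 142 142 142 142 142 139 123 105
   98  89  81  79  79  79  74  68]
 [110 114 111  99  84  81  90  97 107 114 124 130 134 136 132 121 105  97
   91  79  77  80  79  74  67  64]
 [ 87 101 110 110  98  83  77  87  95 100 106 112 116 117 112 103  95  86
   78  76  77  80  73  66  63  64]
 [ 72  77  84  89  91  92  93  95  98  99  92  97 102 100  91  81  78  73
   75  78  77  72  66  64  62  66]
 [ 67  69  69  72  74  81  87  92  97  99  98  97  87  78  72  69  69  73
   77  78  70  66  62  63  63  75]]
top [[328.2, 199.9], [326.9, 201.2], [325.4, 202.7], [323.1, 204.3]] [ 0.35 -0.13  1.24]
scene [[305.5, 160.2], [304.9, 167.1], [304.1, 175.6], [302.6, 186.1]] [-0.04  0.31  0.58]
```

```bash
sed -i 's/<62)/<55)/; s/S=8; r=14/S=8; r=11/' fit.py; sed -i 's/    for lo in.*/    for lo in(-1.6,-.6,-.3,0,.3,.6):/; s/(lo,lo+np.pi\/2)\]/(lo,lo+(1 if lo in(-1.6,.6) else .3))]/' fit.py; python3 - <<'E'
import fit
fit.fitwing(.529,-.313,.086,0)
E
```

```text
wing [ 0.5306 -0.3126 -1.46  ] 85.125
wing [ 0.5293 -0.3114 -0.302 ] 78.59375
wing [ 0.5304 -0.3127 -0.2649] 77.890625
wing [ 0.5289 -0.3121  0.0024] 80.8125
wing [ 0.5296 -0.3135  0.5989] 85.046875
wing [ 0.5303 -0.3132  0.7145] 81.484375
```

The manual's scale: shifts go in units of 20 mm and turns go in units of 0.05 rad. Converting my numbers, -0.28 m is -14, -0.04 m is -2, 0.06 rad is 1.2.

```bash
python3 - <<'E'
from h import *
I={c:snap(c) for c in K}
print('hole',ray('top',(248.4,204.9),.005))
t=np.arange(0,6.28,.05);hole=np.c_[.017*np.cos(t),.017*np.sin(t),0*t+.005]
for cs in(['top'],['scene'],['top','scene']):
    J={c:I[c] for c in cs}
    print(cs,fitedge(J,[hole],[(.51,.55),(-.12,-.085),(0,.01)]))
    print(' outline',fitedge(J,[rect(.116,.14,.005)],[(.51,.55),(-.125,-.085),(.1,.45)]))
    print(' rib',fitedge(J,[rect(.044,.01,.021)],[(.53,.56),(-.16,-.135),(.1,.45)]))
E
python3 -m inch '{"offsets": [[0.5,2.5,0,0,0,0,0],[0.5,5,-2,0,0,0,0.6],[0.5,7,-4,0,0,0,1.2],[0.5,8.5,-6,1.5,0,0,1.2],[0.5,8.9,-8,3,0,0,1.2],[0.5,8.9,-10,5,0,0,1.2],[0.5,8.9,-12,6.5,0,0,1.2],[0.5,8.9,-14,7.5,0,0,1.2],[0.5,8.9,-15.25,8.5,0,0,1.2],[0.5,8.9,-15.35,8.5,0,0,1.2]]}'
```

```text
hole [[ 0.53101906 -0.10352493  0.005     ]]
['top'] (array([ 5.35698799e-01, -1.05024342e-01,  9.74991495e-06]), np.float64(-5.879785060882568))
 outline (array([ 0.53298884, -0.09798351,  0.23973706]), np.float32(-6.7220793))
 rib (array([ 0.53681102, -0.14621865,  0.26590111]), np.float64(-9.531707763671875))
['scene'] (array([ 0.53382762, -0.10378522,  0.00999654]), np.float64(-7.099939346313477))
 outline (array([ 0.53237351, -0.09349668,  0.27267767]), np.float64(-8.518370628356934))
 rib (array([ 0.53726329, -0.13806712,  0.2607967 ]), np.float64(-11.490331649780273))
['top', 'scene'] (array([ 0.53523094, -0.10410354,  0.00999993]), np.float64(-12.80473518371582))
 outline (array([ 0.53226734, -0.09449949,  0.26007672]), np.float64(-14.710282325744629))
 rib (array([ 0.5376165 , -0.14524616,  0.23318681]), np.float64(-19.983509063720703))
time: 3.25
ee_pos: [0.2683, -0.2381, 0.0582]
eef_rot: [[0.963, 0.271, -0.006], [0.271, -0.963, 0.004], [-0.004, -0.005, -1.0]]
contact_force: [0.6, -0.9, 0.6]
width: 0.5
grip_force: 0.0
```

Converted, 0.291 m is 14.55, 0.23 m is 11.5.

```bash
python3 -m inch '{"offsets": [[0.5,0,0,-2.5,0,0,0],[0.5,1.5,0,-4.5,0,0,0],[0.5,4,-0.25,-5,0,0,0],[0.5,6.5,-0.45,-5,0,0,0],[0.5,9,-0.45,-5,0,0,0],[0.5,11.5,-0.45,-4.5,0,0,0],[0.5,13.5,-0.45,-2.5,0,0,0],[0.5,14.55,-0.45,-1,0,0,0],[0.5,14.55,-0.45,0,0,0,0],[0.5,14.55,-0.45,0,0,0,0]]}'
```

```text
time: 4.25
ee_pos: [0.5485, -0.1553, 0.0582]
eef_rot: [[0.963, 0.269, -0.005], [0.269, -0.963, 0.002], [-0.004, -0.003, -1.0]]
contact_force: [-1.4, -0.2, 0.3]
width: 0.5
grip_force: 0.0
```

```bash
python3 - <<'E'
from h import *
I={c:snap(c) for c in K}
for c,(u,v) in {'top':(250,200),'scene':(250,205)}.items(): I[c]=cv2.resize(I[c][v-35:v+35,u-35:u+35],(400,400),interpolation=cv2.INTER_CUBIC)
cv2.imwrite('pics/g1.png',np.hstack([I['top'],I['scene']])[:,:,::-1])
s=sense();print(s['ee_pos'],s['eef_rot'])
E
```

```text
[ 0.54993272 -0.1564488   0.06200917] [[ 9.63445484e-01  2.67904439e-01  1.00864690e-04]
 [ 2.67904456e-01 -9.63445460e-01 -2.20514906e-04]
 [ 3.81007051e-05  2.39476190e-04 -9.99999971e-01]]
```

View pics/g1.png

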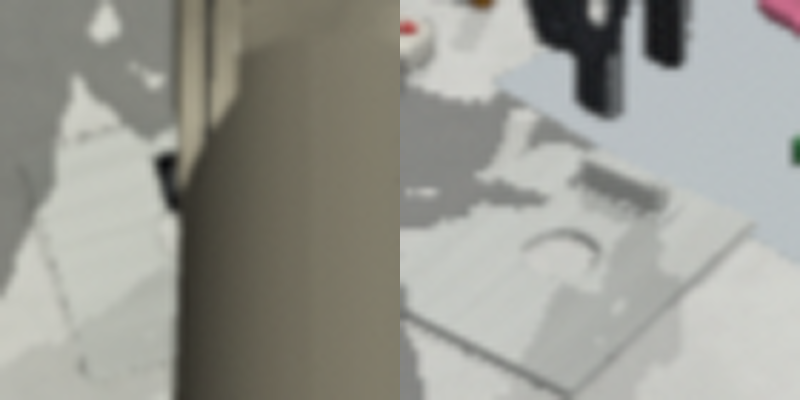

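The fingers straddle the rib (left tip above it in the scene crop, rib at about (620,185)). I lower and grip.

Converted, 0.053 m is 2.65, 0.045 m is 2.25.

```bash
python3 -m inch '{"offsets": [[0.5,-0.05,-0.25,1.25,0,0,0],[0.5,-0.05,-0.25,2.25,0,0,0],[0.5,-0.05,-0.25,2.65,0,0,0],[0.5,-0.05,-0.25,2.65,0,0,0],[0,-0.05,-0.25,2.65,0,0,0],[0,-0.05,-0.25,2.65,0,0,0],[0,-0.05,-0.25,2.65,0,0,0],[0,-0.05,-0.25,2.65,0,0,0]]}' 70
```

```text
time: 5.15
ee_pos: [0.5484, -0.1517, 0.0099]
eef_rot: [[0.963, 0.268, 0.002], [0.268, -0.963, -0.001], [0.002, 0.001, -1.0]]
contact_force: [-2.3, 0.5, 6.5]
width: 0.09
grip_force: 69.8
```

```bash
python3 -m inch '{"offsets": [[0,0,0,-1.5,0,0,0],[0,0,0,-3.5,0,0,0],[0,0.25,-1.5,-5,0,0,0],[0,0.5,-3.5,-5,0,0,0.8],[0,0.75,-5.5,-5,0,0,1.6],[0,1,-7.5,-5,0,0,2.4],[0,1.5,-9.5,-5,0,0,2.6],[0,1.75,-11.5,-5,0,0,2.6],[0,2,-13,-5,0,0,2.6],[0,2,-13.7,-4.5,0,0,2.6],[0,2,-13.925,-4.25,0,0,2.6],[0,2,-13.925,-4.25,0,0,2.6],[0,2,-13.925,-4.25,0,0,2.6]]}'
```

```text
time: 6.45
ee_pos: [0.5116, 0.1263, 0.0935]
eef_rot: [[0.99, 0.14, 0.0], [0.14, -0.99, -0.001], [-0.0, 0.001, -1.0]]
contact_force: [0.9, -0.4, -2.7]
width: 0.091
grip_force: 68.7
```

```bash
python3 - <<'E'
from h import *
I={c:snap(c) for c in K}
s=sense();print(s['ee_pos'],np.arctan2(s['eef_rot'][1][0],s['eef_rot'][0][0]),s['width'])
z=s['ee_pos'][2]-.0099
for l in ['cover','bay_axis','pump_unit','cover_rib']: print(l,marks('top',l)[:3],marks('scene',l)[:3])
t=np.arange(0,6.28,.05)
for cs in(['top'],['scene'],['top','scene']):
    J={c:I[c] for c in cs}
    print(cs,'cover',fitedge(J,[rect(.116,.14,z+.005)],[(.48,.53),(.15,.2),(0.05,.3)]))
    print(' pump',fitedge(J,[rect(.168,.23,.062,0,.019)],[(.48,.53),(.15,.2),(0,.3)]))
a=I['top'][163:263,80:190];b=I['scene'][200:340,40:220]
cv2.imwrite('pics/p1.png',np.hstack([cv2.resize(a,(396,360),interpolation=2),cv2.resize(b,(400,360),interpolation=2)])[:,:,::-1])
E
```

```text
[0.51185582 0.12635568 0.09365537] 0.13985294410090188 0.09122721503590234
cover [(0.96, [0.368, -0.37, 0.002]), (0.8, [0.523, -0.469, -0.005])] [(0.77, [0.502, 0.179, 0.081]), (0.6, [0.527, -0.47, -0.0]), (0.57, [0.374, -0.367, -0.001])]
bay_axis [] [(0.89, [0.502, 0.175, 0.05])]
pump_unit [] [(0.89, [0.505, 0.179, -0.0]), (0.46, [0.717, -0.117, -0.002])]
cover_rib [(0.94, [0.352, -0.341, 0.018]), (0.9, [0.499, -0.439, 0.018]), (0.45, [0.505, 0.125, 0.104])] [(0.9, [0.502, -0.446, 0.018]), (0.88, [0.512, 0.128, 0.105]), (0.73, [0.355, -0.34, 0.014])]
['top'] cover (array([0.52309419, 0.17752934, 0.16255368]), np.float32(-5.999057))
 pump (array([0.50248158, 0.16757328, 0.15453931]), np.float64(-9.668902397155762))
['scene'] cover (array([0.50030514, 0.17673593, 0.13665493]), np.float64(-10.38624095916748))
 pump (array([0.50527065, 0.17831747, 0.14469487]), np.float64(-10.208695411682129))
['top', 'scene'] cover (array([0.50092095, 0.17642528, 0.13823914]), np.float32(-15.949146))
 pump (array([0.50504699, 0.17788339, 0.14485552]), np.float64(-18.02037811279297))
```

View pics/p1.png

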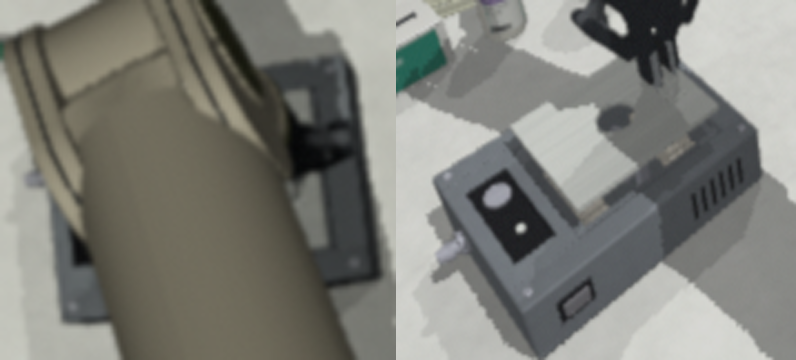

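The scene crop shows the cover held level just above the bay, about 5 mm short in x. I correct that and lower it with force checks.

Converted, 0.024 m is 1.2, 0.005 m is 0.25, -0.005 rad is -0.1.

```bash
python3 -m inch '{"offsets": [[0,0.25,-0.05,0.5,0,0,-0.1],[0,0.25,-0.05,0.9,0,0,-0.1],[0,0.25,-0.05,1.05,0,0,-0.1],[0,0.25,-0.05,1.15,0,0,-0.1],[0,0.25,-0.05,1.2,0,0,-0.1]]}'
```

```text
time: 7.45
ee_pos: [0.5159, 0.1294, 0.069]
eef_rot: [[0.989, 0.146, -0.0], [0.146, -0.989, -0.0], [-0.0, -0.0, -1.0]]
contact_force: [0.3, -0.3, -2.6]
width: 0.09
grip_force: 68.7
```

```bash
python3 - <<'E'
from h import *
I={'scene':snap('scene')}
s=sense();print(s['ee_pos'],s['contact_force'],s['moment'])
z=s['ee_pos'][2]-.0099
for i in(0,1):
    print('cover',fitedge(I,[rect(.116,.14,z+.005)],[(.495,.515),(.165,.19),(0.1,.19)]))
    print(' pump',fitedge(I,[rect(.168,.23,.062,0,.019)],[(.49,.52),(.16,.19),(0.1,.2)]))
    break
E
```

```text
[0.51591826 0.12936771 0.06904418] [ 0.38084919  0.42578445 -1.90331798] [-0.05201352  0.11401684 -0.00448313]
cover (array([0.50527056, 0.17914411, 0.14499439]), np.float32(-10.786937))
 pump (array([0.50477235, 0.17826718, 0.14197101]), np.float64(-10.257734298706055))
```

Converted, 0.003 m is 0.15, 0.002 m is 0.1.

```bash
python3 -m inch '{"offsets": [[0,0,0,0.05,0,0,0],[0,0,0,0.1,0,0,0],[0,0,0,0.15,0,0,0],[0,0,0,0.15,0,0,0]]}'
```

```text
time: 7.9
ee_pos: [0.516, 0.1293, 0.0669]
eef_rot: [[0.989, 0.146, -0.0], [0.146, -0.989, -0.001], [-0.0, 0.001, -1.0]]
contact_force: [-5.1, -1.3, 8.1]
width: 0.09
grip_force: 69.9
```

Converted, -0.11 m is -5.5, -0.08 m is -4.

```bash
python3 -m inch '{"offsets": [[0.4,0,0,0,0,0,0],[0.4,0,0,0,0,0,0],[0.4,0,0,-1.5,0,0,0],[0.4,0,0,-4,0,0,0],[0.4,0,1.5,-5,0,0,0],[0.4,-0.25,4,-5.5,0,0,0],[0.4,-0.5,6.5,-5.5,0,0,0]]}'
python3 - <<'E'
from h import *
I={c:snap(c) for c in K}
print(sense()['joint_positions'],sense()['ee_pos'])
J={'scene':I['scene']}
print('cover',fitedge(J,[rect(.116,.14,.062)],[(.495,.515),(.165,.19),(0.1,.19)]))
t=np.arange(0,6.28,.05)
print('hole',fitedge(J,[np.c_[.017*np.cos(t),.017*np.sin(t),0*t+.062]],[(.495,.515),(.165,.19),(0,.01)]))
# slot through hole
a=I['top'][163:263,80:190];b=I['scene'][200:340,40:220]
cv2.imwrite('pics/p2.png',np.hstack([cv2.resize(a,(396,360),interpolation=2),cv2.resize(b,(400,360),interpolation=2)])[:,:,::-1])
E
```

```text
time: 8.6
ee_pos: [0.5264, -0.0, 0.1785]
eef_rot: [[0.989, 0.148, 0.004], [0.148, -0.989, -0.0], [0.004, 0.001, -1.0]]
contact_force: [1.3, -0.7, 0.3]
width: 0.399
grip_force: 0.0
[ 0.4407205   0.19970758 -0.57289893  1.77127309  0.11904856  1.20353817
 -1.60012165] [ 0.52573903 -0.0073485   0.17654659]
cover (array([0.50686869, 0.17913727, 0.14620377]), np.float64(-11.722891807556152))
hole (array([5.06157784e-01, 1.79726648e-01, 1.07372192e-06]), np.float32(-12.553326))
```

View pics/p2.png

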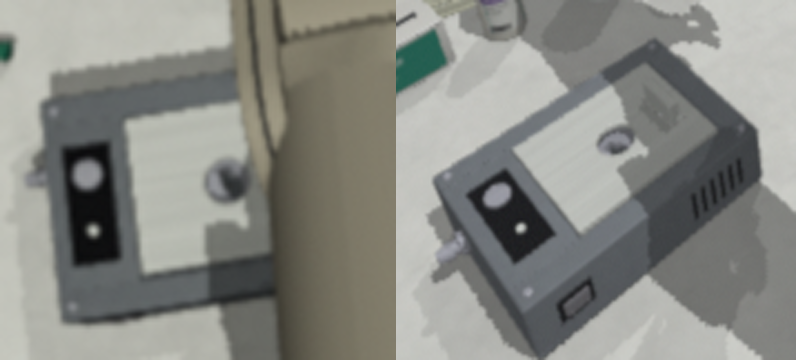

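The cover lies flush in the bay, with the hole at (228,180) in the top crop showing the plate. I travel toward the stud and debug the wing yaw from the saved first pictures.

```bash
python3 - <<'E'
from h import *
ims={c:cv2.imread(f'pics/{c}0.png').max(2).astype(np.float32) for c in K}
x0,y0,z=.529,-.313,.086; S=8; r=9
t=np.linspace(0,2*np.pi,24); 
def model(c,p,dz):
    Z=z+dz
    u,v=np.round(proj(c,[[x0,y0,.072]])[0]).astype(int)
    m0=np.array([(sx*18e-3,sy*7e-3,zz) for sx in(-1,1) for sy in(-1,1) for zz in(Z,Z-.022)])
    dk=np.c_[18e-3*np.cos(t),18e-3*np.sin(t),0*t+Z-.022]; dk=np.vstack([dk,dk-[0,0,.005]])
    M=np.zeros(((2*r+1)*S,)*2,np.uint8)
    for Q in(m0,dk):
        q=(proj(c,place(Q,*p))-[u-r,v-r]+.5)*S
        cv2.fillConvexPoly(M,cv2.convexHull(q.astype(np.float32)).astype(np.int32),1)
    m=cv2.GaussianBlur(M.astype(np.float32),(0,0),5)
    o=np.clip((85-ims[c][v-r:v+r+1,u-r:u+r+1])/55,0,1)
    return cv2.resize(m,(2*r+1,)*2,interpolation=cv2.INTER_AREA),o
def f(p,cs=('top','scene')): return sum(np.abs(np.subtract(*model(c,p[:3],p[3]))).sum() for c in cs)
for lo in np.arange(-1.5,1.6,.3):
    R=DE(f,[(x0-.008,x0+.008),(y0-.008,y0+.008),(lo,lo+.3),(-.004,.006)],seed=1,maxiter=30,popsize=8); print(R.x.round(4),round(R.fun,1),round(f(R.x,('top',)),1))
E
python3 -m inch '{"offsets": [[0.4,-0.25,2.5,0,0,0,0.8],[0.4,-0.5,5,0,0,0,1.6],[0.4,-0.75,7.5,0,0,0,2],[0.4,-1.25,10,0,0,0,2],[0.4,-1.75,12.5,0,0,0,2],[0.4,-2.1,15,0,0,0,2]]}'
```

```text
[ 0.5314 -0.3134 -1.3412 -0.0022] 98.6 46.9
[ 5.3110e-01 -3.1300e-01 -1.1988e+00 -5.0000e-04] 101.8 47.4
[ 0.5311 -0.3133 -0.6027 -0.0018] 97.6 46.1
[ 0.5308 -0.3126 -0.309  -0.0034] 83.4 44.9
[ 0.5306 -0.313  -0.182  -0.0037] 82.0 42.4
[ 0.5293 -0.313   0.0069 -0.0037] 87.1 40.2
[ 0.5304 -0.3136  0.5836 -0.0039] 90.6 38.6
[ 0.5311 -0.314   0.7304 -0.0037] 87.3 38.4
[ 0.531  -0.3144  0.9047 -0.0037] 94.6 39.6
[ 0.5314 -0.3136  1.4922 -0.0028] 102.0 45.5
[ 0.5313 -0.3132  1.781  -0.0027] 98.9 47.2
time: 9.3
ee_pos: [0.5272, -0.301, 0.1764]
eef_rot: [[0.999, 0.047, 0.001], [0.047, -0.999, -0.001], [0.001, 0.001, -1.0]]
contact_force: [1.0, -0.4, 0.3]
width: 0.402
grip_force: 0.0
```

Converted, 0.05 rad is 1.

```bash
python3 -m inch '{"offsets": [[0.4,0,0,0,0,0,1],[0.4,0,0,0,0,0,1]]}'; python3 - <<'E'
from h import *
s=sense();print(s['ee_pos'],np.arctan2(s['eef_rot'][1][0],s['eef_rot'][0][0]))
E
```

```text
time: 9.5
ee_pos: [0.5272, -0.3001, 0.1758]
eef_rot: [[1.0, -0.007, -0.0], [-0.007, -1.0, 0.0], [-0.0, -0.0, -1.0]]
contact_force: [-0.1, 0.7, 0.4]
width: 0.399
grip_force: 0.0
[ 0.52722665 -0.30013334  0.1758188 ] -0.006683868870074044
```

Converted, 0.08 m is 4, 0.07 m is 3.5, 0.09 rad is 1.8.

```bash
python3 -m inch '{"offsets": [[0.4,0.15,0.65,2,0,0,1.8],[0.4,0.15,0.65,3.5,0,0,1.8],[0.4,0.15,0.65,4,0,0,1.8],[0.4,0.15,0.65,4,0,0,1.8]]}'; python3 - <<'E'
from h import *
a=snap('scene')[125:190,270:340]
cv2.imwrite('pics/s1.png',np.clip(cv2.resize(a,(560,520),interpolation=2).astype(float)*1.6,0,255)[:,:,::-1])
s=sense();print(s['ee_pos'])
E
```

```text
time: 9.9
ee_pos: [0.5303, -0.3101, 0.0954]
eef_rot: [[0.996, -0.09, -0.002], [-0.09, -0.996, 0.002], [-0.002, -0.002, -1.0]]
contact_force: [-0.2, 0.4, 0.7]
width: 0.399
grip_force: 0.0
[ 0.53109586 -0.31074514  0.09699013][ WARN:0@1.065] global loadsave.cpp:1063 imwrite_ Unsupported depth image for selected encoder is fallbacked to CV_8U.
```

View pics/s1.png

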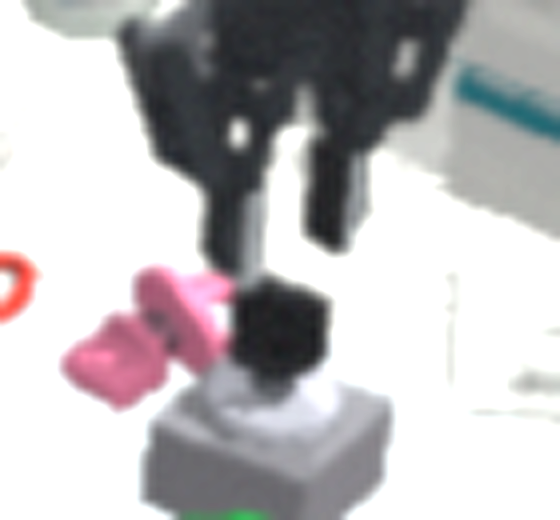

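The fingers straddle the black wing (wing at about (280,325) in the crop). The pink decoy behind it has toppled; it was already down in the t=4.3 s picture, and I saw no contact forces. It is clear of the holder. I lower and grip.

The manual's scale: shifts go in units of 20 mm and turns go in units of 0.05 rad. Converting my numbers, 0.029 m is 1.45, 0.025 m is 1.25.

```bash
python3 -m inch '{"offsets": [[0.4,0,0.1,0.75,0,0,0],[0.4,0,0.1,1.25,0,0,0],[0.4,0,0.1,1.45,0,0,0],[0.4,0,0.1,1.45,0,0,0],[0,0,0.1,1.45,0,0,0],[0,0,0.1,1.45,0,0,0],[0,0,0.1,1.45,0,0,0],[0,0,0.1,1.45,0,0,0]]}' 60
python3 - <<'E'
from h import *
s=sense();print(s['ee_pos'],s['moment']);snap('top')
for l in['stud','stud_knob']:print(marks('top',l))
E
```

```text
time: 10.75
ee_pos: [0.5305, -0.314, 0.0678]
eef_rot: [[0.996, -0.093, 0.001], [-0.093, -0.996, -0.0], [0.001, 0.0, -1.0]]
contact_force: [0.4, 0.8, 2.4]
width: 0.145
grip_force: 60.5
[ 0.53054993 -0.31399708  0.0678238 ] [ 0.17865849 -0.03575629  0.01915721]
[(0.53, [0.456, -0.245, 0.033])]
[(0.87, [0.514, -0.244, 0.014]), (0.41, [0.607, -0.297, 0.012])]
```

Grip width matches the wing thickness. I lift and carry the stud to the bay, turning it to the slot's direction (~0.55 rad).

Converted, -0.075 m is -3.75, -0.487 m is -24.35, -0.643 rad is -12.86.

```bash
python3 -m inch '{"offsets": [[0,0,0,-1.5,0,0,0],[0,0,0,-3.5,0,0,0],[0,0,0,-5.25,0,0,0],[0,-0.25,-2,-5.25,0,0,-2],[0,-0.5,-4,-5.25,0,0,-4],[0,-1,-6,-5.25,0,0,-6],[0,-1.25,-8.25,-5.25,0,0,-8],[0,-1.5,-10.5,-5.25,0,0,-10],[0,-1.75,-12.75,-5.25,0,0,-12],[0,-2,-15,-5.25,0,0,-12.86],[0,-2.5,-17.25,-5.25,0,0,-12.86],[0,-2.75,-19.5,-5.25,0,0,-12.86],[0,-3.25,-21.75,-5.25,0,0,-12.86],[0,-3.55,-23.75,-4.5,0,0,-12.86],[0,-3.55,-24.35,-3.75,0,0,-12.86],[0,-3.55,-24.35,-3.75,0,0,-12.86],[0,-3.55,-24.35,-3.75,0,0,-12.86]]}'
python3 - <<'E'
from h import *
I=snap('scene')
s=sense();print(s['ee_pos'],np.arctan2(s['eef_rot'][1][0],s['eef_rot'][0][0]),s['width'],s['contact_force'],s['joint_positions'][-1])
for l in['stud_nose','stud_knob','stud','bay_axis','pump_unit','cover']:print(l,marks('scene',l)[:2])
cv2.imwrite('pics/s2.png',cv2.resize(I[180:310,60:220],(800,650)[:2],interpolation=2)[:600,:,::-1])
E
```

```text
time: 12.6
ee_pos: [0.5047, 0.1767, 0.142]
eef_rot: [[0.853, 0.522, -0.001], [0.522, -0.853, -0.001], [-0.001, 0.0, -1.0]]
contact_force: [-0.0, -0.8, -1.6]
width: 0.145
grip_force: 60.1
[0.50523137 0.17626772 0.14250841] 0.5484073944387099 0.14383907960779832 [ 0.63766345 -0.24546915 -1.58517275] -1.6029389727000078
stud_nose [(0.61, [0.496, 0.181, 0.079]), (0.53, [0.444, -0.242, 0.034])]
stud_knob [(0.78, [0.612, -0.298, 0.009]), (0.71, [0.507, 0.176, 0.165])]
stud [(0.82, [0.611, -0.363, 0.027]), (0.68, [0.452, -0.24, 0.029])]
bay_axis [(0.71, [0.505, 0.179, 0.051]), (0.49, [0.535, -0.31, -0.0])]
pump_unit [(0.84, [0.507, 0.178, -0.002]), (0.7, [0.715, -0.119, -0.005])]
cover [(0.83, [0.505, 0.178, 0.055]), (0.73, [0.524, -0.468, -0.002])]
```

View pics/s2.png

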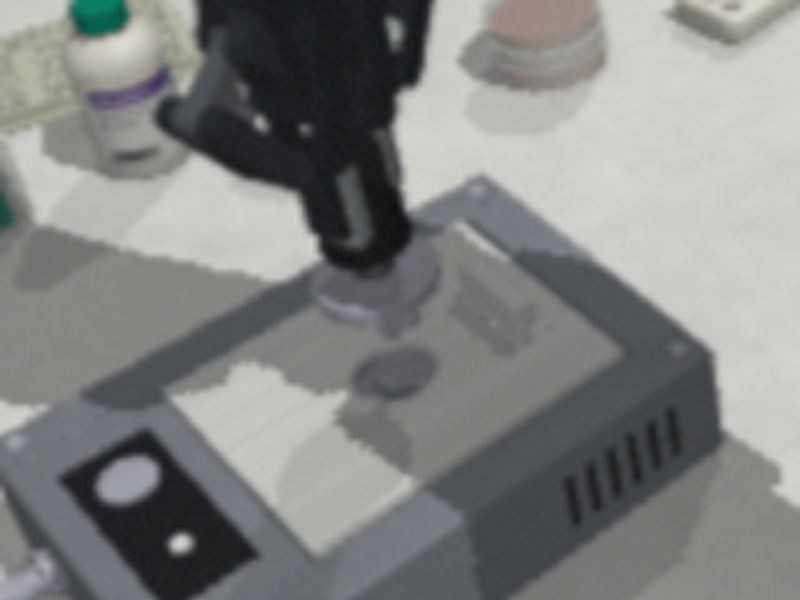

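```bash
python3 - <<'E'
from h import *
I=snap('scene');J={'scene':I}
t=np.arange(0,6.28,.05);C=lambda r,z:np.c_[r*np.cos(t),r*np.sin(t),0*t+z]
z0=.1425-.0458
print('pred cup',proj('scene',[[.5052,.1763,z0+.018],[.5052,.1763,z0-.014]]))
print('cup',fitedge(J,[C(.024,z0+.014)],[(.49,.52),(.16,.19),(0,.01)]),fitedge(J,[C(.024,z0+.022)],[(.49,.52),(.16,.19),(0,.01)]))
print('hole',fitedge(J,[C(.017,.062)],[(.495,.515),(.165,.19),(0,.01)]))
print('cover',fitedge(J,[rect(.116,.14,.062)],[(.495,.515),(.165,.19),(0.1,.19)]))
print('pump',fitedge(J,[rect(.168,.23,.062,0,.019)],[(.49,.52),(.16,.19),(0.1,.2)]))
# nose end: bright/dark pixels near prediction
p=proj('scene',[[.5052,.1763,z0-.014]])[0].round().astype(int);print(p);print(I.mean(2)[p[1]-8:p[1]+5,p[0]-8:p[0]+9].astype(int))
E
```

```text
pred cup [[135.14357121 234.16712396]
 [138.37249613 246.07516253]]
cup (array([5.18029020e-01, 1.73089136e-01, 2.23595484e-07]), np.float64(-8.693488121032715)) (array([0.52      , 0.16793911, 0.00999746]), np.float64(-9.9050931930542))
hole (array([0.50588255, 0.18030461, 0.005335  ]), np.float32(-8.989159))
cover (array([0.50635361, 0.17893375, 0.14456211]), np.float64(-11.140286445617676))
pump (array([0.50492248, 0.17839007, 0.14331824]), np.float64(-10.922348976135254))
[138 246]
[[ 94  94  95  95  94  94  95  94  93  95 100 105 105  98  90  90 107]
 [ 95  95  94  95  95  94  93  92  94  99 104 102  96  91  91 103 119]
 [104 101 101  98  95  95  93  94  97 100  99  96  91  93 104 117 125]
 [136 135 133 120 108 103 100  98  98  97  95  93  93 108 121 125 127]
 [128 130 129 124 117 108 102  98  96  97  96  93  93 106 120 122 124]
 [116 118 119 118 117 107 100  97  97  96 100  99  95 102 118 125 128]
 [115 118 118 117 112 102  99  98  97  97 100 101  99 113 126 129 127]
 [125 125 125 124 113 102  99  98  95  98 108 113 109 119 127 126 125]
 [128 127 129 127 123 112 103  96  96 101 117 125 123 124 126 126 126]
 [128 128 128 128 128 124 113 104 106 118 126 127 125 124 124 126 127]
 [129 129 129 128 127 126 124 121 121 122 120 118 118 119 121 124 125]
 [128 129 128 126 122 121 120 119 116 111 107 106 105 107 112 116 120]
 [128 128 127 120 114 113 110 104  99  97  96  96  95  95  96 100 109]]
```

The nose tip shows at about px (138,247), matching the prediction (138.4,246.1), so the stud is upright and on the tool axis. I shift about 1.7 mm and go down.

```bash
python3 -m inch '{"offsets": [[0,0.05,-0.075,0.75,0,0,0],[0,0.05,-0.075,1.25,0,0,0],[0,0.05,-0.075,1.5,0,0,0],[0,0.05,-0.075,1.65,0,0,0],[0,0.05,-0.075,1.8,0,0,0],[0,0.05,-0.075,1.9,0,0,0]]}'
python3 -c "
from cell import *
s=sense();print(s['ee_pos'],s['contact_force'],s['moment'])"
```

```text
time: 13.6
ee_pos: [0.5049, 0.1793, 0.104]
eef_rot: [[0.853, 0.523, -0.0], [0.523, -0.853, -0.0], [-0.0, 0.0, -1.0]]
contact_force: [0.2, -0.5, -0.0]
width: 0.147
grip_force: 60.3
[0.50489427 0.17932903 0.10402076] [ 0.22243223 -0.49077001 -0.04783214] [-0.13643174 -0.05336441  0.04190177]
```

Converted, 0.001 m is 0.05, 0.007 m is 0.35.

```bash
python3 -m inch '{"offsets": [[0,0,0.05,0.1,0,0,0],[0,0,0.05,0.2,0,0,0],[0,0,0.05,0.3,0,0,0],[0,0,0.05,0.35,0,0,0],[0,0,0.05,0.35,0,0,0]]}'
python3 -c "
from cell import *
s=sense();print(s['ee_pos'],s['contact_force'],s['moment'])"
```

```text
time: 14.1
ee_pos: [0.5054, 0.1784, 0.0971]
eef_rot: [[0.853, 0.523, -0.0], [0.523, -0.853, -0.0], [-0.0, 0.0, -1.0]]
contact_force: [0.3, 0.2, -1.4]
width: 0.15
grip_force: 60.2
[0.50537241 0.17838956 0.09712811] [ 0.30046201  0.19482221 -1.37300875] [-0.13887567 -0.05436533  0.00683081]
```

Converted, 0.004 m is 0.2, 0.003 m is 0.15.

```bash
python3 -m inch '{"offsets": [[0,0,0,0.05,0,0,0],[0,0,0,0.1,0,0,0],[0,0,0,0.15,0,0,0],[0,0,0,0.2,0,0,0],[0,0,0,0.2,0,0,0]]}'
python3 -c "
from cell import *
s=sense();print(s['ee_pos'],s['contact_force'],s['moment'])"
```

```text
time: 14.6
ee_pos: [0.5055, 0.1785, 0.0934]
eef_rot: [[0.853, 0.523, 0.0], [0.523, -0.853, -0.0], [0.0, 0.0, -1.0]]
contact_force: [-0.7, -1.8, 1.3]
width: 0.146
grip_force: 60.7
[0.50553168 0.17846684 0.09343579] [-0.70067824 -1.7921011   1.27391683] [-0.26112649  0.14052686  0.00806397]
```

Converted, 0.0055 m is 0.275, 0.0045 m is 0.225.

```bash
python3 -m inch '{"offsets": [[0,0,0,0.075,0,0,0],[0,0,0,0.15,0,0,0],[0,0,0,0.225,0,0,0],[0,0,0,0.275,0,0,0],[0,0,0,0.275,0,0,0]]}'
python3 -c "
from cell import *
s=sense();print(s['ee_pos'],s['contact_force'],s['moment'])"
```

```text
time: 15.1
ee_pos: [0.5056, 0.1785, 0.0881]
eef_rot: [[0.853, 0.522, 0.0], [0.522, -0.853, -0.0], [0.0, 0.0, -1.0]]
contact_force: [-2.6, -2.5, 7.1]
width: 0.147
grip_force: 61.3
[0.50556326 0.17849808 0.08807375] [-2.55729725 -2.5130614   7.10336389] [-0.46988346  0.58413004  0.00693907]
```

Converted, 0.0045 m is 0.225, 0.003 m is 0.15.

```bash
python3 -m inch '{"offsets": [[0,0,0,0.075,0,0,0],[0,0,0,0.15,0,0,0],[0,0,0,0.225,0,0,0],[0,0,0,0.225,0,0,0]]}'
python3 -c "
from cell import *
s=sense();print(s['ee_pos'],s['contact_force'],s['moment'])"
```

```text
time: 15.5
ee_pos: [0.5056, 0.1785, 0.0839]
eef_rot: [[0.853, 0.522, 0.0], [0.522, -0.853, -0.0], [0.0, 0.001, -1.0]]
contact_force: [-4.8, -2.4, 11.3]
width: 0.149
grip_force: 61.9
[0.5055996  0.17852389 0.08386282] [-4.75986656 -2.3588554  11.28365041] [-0.68348687  1.01371785  0.0218273 ]
```

Pushed in far enough. Now the clockwise turn (+rz about the downward tool axis), watching the torque.

Converted, 0.1 rad is 2.

```bash
python3 -m inch '{"offsets": [[0,0,0,0,0,0,2],[0,0,0,0,0,0,4],[0,0,0,0,0,0,6],[0,0,0,0,0,0,8],[0,0,0,0,0,0,8]]}'
python3 -c "
from cell import *
s=sense();print(s['ee_pos'],s['contact_force'],s['moment'],s['joint_positions'])"
```

```text
time: 16.0
ee_pos: [0.5067, 0.1793, 0.0846]
eef_rot: [[0.989, 0.146, 0.003], [0.146, -0.989, 0.001], [0.003, -0.0, -1.0]]
contact_force: [-0.1, -0.9, 10.5]
width: 0.152
grip_force: 61.9
[0.5066588  0.17929563 0.08464573] [-0.07816362 -0.91800177 10.49934788] [-0.20762633  0.1064639  -0.01873072] [ 0.13013213  0.34446196 -0.64367358  1.83428948  0.23833449  1.03723635
 -2.03128909]
```

Converted, 0.001 m is 0.05, 0.4 rad is 8.

```bash
python3 -m inch '{"offsets": [[0,0,0,0.05,0,0,2],[0,0,0,0.05,0,0,4],[0,0,0,0.05,0,0,6],[0,0,0,0.05,0,0,8],[0,0,0,0.05,0,0,8]]}'
python3 -c "
from cell import *
s=sense();print(s['ee_pos'],s['contact_force'],s['moment'],s['joint_positions'])"
```

```text
time: 16.5
ee_pos: [0.5069, 0.1795, 0.0838]
eef_rot: [[0.968, -0.251, 0.004], [-0.251, -0.968, 0.001], [0.003, -0.002, -1.0]]
contact_force: [0.4, -0.7, 11.5]
width: 0.148
grip_force: 62.0
[0.50685739 0.17947202 0.08380761] [ 0.44768151 -0.73025267 11.5469569 ] [-0.08231975  0.05867385 -0.0958453 ] [ 0.07582992  0.33226573 -0.57883941  1.83749364  0.21045468  1.02900423
 -2.41067664]
```

Joint 7 nears its limit (-2.41 of -2.6), so I let go part-turned, raise, and turn the tool back half a turn to regrip.

Converted, -0.036 m is -1.8, -0.02 m is -1, -1.5 rad is -30.

```bash
python3 -m inch '{"offsets": [[0,0,0,-0.05,0,0,0],[0.4,0,0,-0.05,0,0,0],[0.4,0,0,-0.05,0,0,0],[0.4,0,0,-1,0,0,0],[0.4,0,0,-1.8,0,0,0],[0.4,0,0,-1.8,0,0,-3],[0.4,0,0,-1.8,0,0,-6],[0.4,0,0,-1.8,0,0,-9],[0.4,0,0,-1.8,0,0,-12],[0.4,0,0,-1.8,0,0,-15],[0.4,0,0,-1.8,0,0,-18],[0.4,0,0,-1.8,0,0,-21],[0.4,0,0,-1.8,0,0,-24],[0.4,0,0,-1.8,0,0,-27],[0.4,0,0,-1.8,0,0,-30],[0.4,0,0,-1.8,0,0,-31.4]]}'
python3 - <<'E'
from h import *
s=sense();print(s['ee_pos'],np.arctan2(s['eef_rot'][1][0],s['eef_rot'][0][0]),s['joint_positions'],s['contact_force'])
snap('scene');print(marks('scene','stud_knob'),marks('scene','stud'))
E
```

```text
time: 18.1
ee_pos: [0.5051, 0.1784, 0.1177]
eef_rot: [[0.243, 0.97, -0.001], [0.97, -0.243, 0.0], [-0.0, -0.001, -1.0]]
contact_force: [0.4, 0.4, 0.1]
width: 0.399
grip_force: 0.0
[0.50511535 0.1783848  0.11773499] 1.3255453448620786 [ 0.28741233  0.34578713 -0.82994275  1.79908223  0.28096808  1.12062717
 -0.88244575] [0.42286302 0.38898213 0.13778142]
[(0.72, [0.521, -0.241, 0.01]), (0.63, [0.611, -0.298, 0.01]), (0.57, [0.507, 0.18, 0.107])] [(0.8, [0.453, -0.241, 0.029]), (0.76, [0.506, 0.184, 0.043]), (0.48, [0.612, -0.362, 0.025])]
```

```bash
python3 -m inch '{"offsets": [[0.4,0,0,0,0,0,-3],[0.4,0,0,0,0,0,-6],[0.4,0,0,0,0,0,-9],[0.4,0,0,0,0,0,-12],[0.4,0,0,0,0,0,-15],[0.4,0,0,0,0,0,-18],[0.4,0,0,0,0,0,-21],[0.4,0,0,0,0,0,-24],[0.4,0,0,0,0,0,-27],[0.4,0,0,0,0,0,-30],[0.4,0.075,0.075,0,0,0,-31.24],[0.4,0.075,0.075,0,0,0,-31.24],[0.4,0.075,0.075,0.75,0,0,-31.24],[0.4,0.075,0.075,1.3,0,0,-31.24],[0.4,0.075,0.075,1.6,0,0,-31.24],[0.4,0.075,0.075,1.6,0,0,-31.24]]}'
python3 - <<'E'
from h import *
s=sense();print(s['ee_pos'],np.arctan2(s['eef_rot'][1][0],s['eef_rot'][0][0]),s['joint_positions'],s['contact_force'])
E
```

```text
time: 19.85
ee_pos: [0.5065, 0.1793, 0.085]
eef_rot: [[-0.966, 0.257, -0.002], [0.257, 0.966, -0.001], [0.002, -0.001, -1.0]]
contact_force: [0.4, -0.7, 0.2]
width: 0.402
grip_force: 0.0
[0.50650556 0.17930499 0.08497703] 2.881268802725563 [ 0.46083916  0.50611204 -1.07992738  1.81535843  0.49329185  1.12417037
  0.51999733] [ 0.3895216  -0.6604972   0.19074455]
```

Converted, 0.002 m is 0.1, 0.001 m is 0.05, 0.4 rad is 8.

```bash
python3 -m inch '{"offsets": [[0,0,0,0,0,0,0],[0,0,0,0,0,0,0],[0,0,0,0,0,0,0],[0,0,0,0.05,0,0,0],[0,0,0,0.1,0,0,0],[0,0,0,0.1,0,0,2],[0,0,0,0.1,0,0,4],[0,0,0,0.1,0,0,6],[0,0,0,0.1,0,0,8],[0,0,0,0.1,0,0,8]]}' 60
python3 - <<'E'
from h import *
s=sense();print(s['ee_pos'],np.arctan2(s['eef_rot'][1][0],s['eef_rot'][0][0]),s['joint_positions'],s['contact_force'],s['moment'])
E
```

```text
time: 20.85
ee_pos: [0.5085, 0.1803, 0.0859]
eef_rot: [[-0.788, 0.616, 0.003], [0.616, 0.788, 0.001], [-0.002, 0.003, -1.0]]
contact_force: [-0.7, -0.5, 11.2]
width: 0.146
grip_force: 61.3
[0.5085441  0.18031092 0.08591151] 2.4781393950233612 [ 0.40530522  0.46506418 -1.00052241  1.81561009  0.438786    1.09941637
  0.15560125] [-0.6610325  -0.47568496 11.16624598] [-0.0841264   0.19100595 -0.11253008]
```

Converted, 0.0015 m is 0.075, 0.24 rad is 4.8.

```bash
python3 -m inch '{"offsets": [[0,0,0,0.075,0,0,1.6],[0,0,0,0.075,0,0,3.2],[0,0,0,0.075,0,0,4.8],[0,0,0,0.075,0,0,4.8]]}'
python3 - <<'E'
from h import *
s=sense();print(s['ee_pos'],np.arctan2(s['eef_rot'][1][0],s['eef_rot'][0][0])-np.pi,s['contact_force'],s['moment'])
E
python3 -m inch '{"offsets": [[0,0,0,0,0,0,0.8],[0,0,0,0,0,0,1.4],[0,0,0,0,0,0,1.4]]}'
python3 - <<'E'
from h import *
s=sense();print(s['ee_pos'],np.arctan2(s['eef_rot'][1][0],s['eef_rot'][0][0])-np.pi,s['contact_force'],s['moment'])
E
```

```text
time: 21.25
ee_pos: [0.5081, 0.1802, 0.0843]
eef_rot: [[-0.62, 0.785, 0.002], [0.785, 0.62, 0.0], [-0.001, 0.002, -1.0]]
contact_force: [-3.0, -1.1, 11.8]
width: 0.148
grip_force: 61.6
[0.50810219 0.18019006 0.08429601] -0.9024716821658467 [-2.966722   -1.14189633 11.75658371] [-0.29914092  0.72963001 -0.02346799]
time: 21.55
ee_pos: [0.5077, 0.1801, 0.0843]
eef_rot: [[-0.565, 0.825, 0.002], [0.825, 0.565, -0.0], [-0.001, 0.001, -1.0]]
contact_force: [-4.5, -2.9, 14.3]
width: 0.15
grip_force: 61.8
[0.5077249  0.18008491 0.08426624] -0.970522900758283 [-4.47504619 -2.90273655 14.34129778] [-0.4509056   1.23463093  0.09340543]
```

Converted, 0.03 rad is 0.6.

```bash
python3 -m inch '{"offsets": [[0,0,0,0,0,0,0.6],[0,0,0,0,0,0,0.6]]}'
python3 - <<'E'
from h import *
s=sense();print(s['ee_pos'],np.arctan2(s['eef_rot'][1][0],s['eef_rot'][0][0])-np.pi,s['contact_force'],s['moment'])
E
python3 -m inch '{"offsets": [[0,0,0,0,0,0,0.6],[0,0,0,0,0,0,0.6]]}'
python3 - <<'E'
from h import *
s=sense();print(s['ee_pos'],np.arctan2(s['eef_rot'][1][0],s['eef_rot'][0][0])-np.pi,s['contact_force'],s['moment'])
E
```

```text
time: 21.75
ee_pos: [0.5076, 0.1801, 0.0842]
eef_rot: [[-0.54, 0.842, 0.001], [0.842, 0.54, -0.0], [-0.001, 0.001, -1.0]]
contact_force: [-5.4, -1.3, 15.3]
width: 0.146
grip_force: 62.0
[0.50758301 0.18005502 0.08424277] -1.0004344421012696 [-5.40406328 -1.27049388 15.26368067] [-0.52055627  1.40624854  0.17840239]
time: 21.95
ee_pos: [0.5074, 0.18, 0.0842]
eef_rot: [[-0.515, 0.857, 0.001], [0.857, 0.515, -0.001], [-0.001, 0.0, -1.0]]
contact_force: [-6.9, -3.4, 16.5]
width: 0.142
grip_force: 62.1
[0.50741435 0.17997278 0.0842005 ] -1.0303505290311783 [-6.91840274 -3.40125105 16.54674873] [-0.59981098  1.62351793  0.1463576 ]
```

Converted, -0.0005 m is -0.025, 0.03 rad is 0.6.

```bash
python3 -m inch '{"offsets": [[0,0,0,-0.025,0,0,0.6],[0,0,0,-0.025,0,0,0.6]]}'
python3 - <<'E'
from h import *
s=sense();print(s['ee_pos'],np.arctan2(s['eef_rot'][1][0],s['eef_rot'][0][0])-np.pi,s['contact_force'],s['moment'],s['width'])
E
python3 -m inch '{"offsets": [[0,0,0,-0.05,0,0,0],[0,0,0,-0.1,0,0,0],[0,0,0,-0.1,0,0,0]]}'
python3 - <<'E'
from h import *
s=sense();print(s['ee_pos'],np.arctan2(s['eef_rot'][1][0],s['eef_rot'][0][0])-np.pi,s['contact_force'],s['moment'])
E
```

```text
time: 22.15
ee_pos: [0.5071, 0.1799, 0.0843]
eef_rot: [[-0.489, 0.873, 0.0], [0.873, 0.489, -0.001], [-0.001, 0.0, -1.0]]
contact_force: [-5.4, -2.0, 12.2]
width: 0.147
grip_force: 61.6
[0.50714212 0.17987949 0.08431809] -1.0603105437370965 [-5.40115653 -2.01412246 12.16012384] [-0.48867279  1.43903914  0.20449341] 0.14714281461483983
time: 22.45
ee_pos: [0.507, 0.1797, 0.0856]
eef_rot: [[-0.489, 0.872, -0.0], [0.872, 0.489, -0.0], [-0.0, -0.0, -1.0]]
contact_force: [-4.9, -0.6, 7.0]
width: 0.148
grip_force: 60.8
[0.50699076 0.17970976 0.08557219] -1.0595767133077452 [-4.86949405 -0.62482069  6.99937355] [-0.29824551  1.25518926  0.12828077]
```

```bash
for i in 1 2; do python3 -m inch '{"offsets": [[0,0,0,-0.05,0,0,0],[0,0,0,-0.075,0,0,0],[0,0,0,-0.075,0,0,0]]}' >/dev/null
python3 - <<'E'
from h import *
s=sense();print(s['ee_pos'],np.arctan2(s['eef_rot'][1][0],s['eef_rot'][0][0])-np.pi,s['contact_force'],s['moment'])
E
done
```

```text
[0.50700584 0.17961475 0.08681528] -1.0596517146691742 [-4.09293278 -1.01261843  5.13171549] [-0.23307444  1.29224498  0.20580968]
[0.50704763 0.17950164 0.08826812] -1.0598448088100794 [-5.62311342 -1.21036     4.96071925] [-0.22173351  1.3287012   0.13938802]
```

The stud rose to the lock level with the spring still pushing, so the pin is in its pockets. I release, back off and check.

```bash
python3 -m inch '{"offsets": [[0.4,0,0,0,0,0,0],[0.4,0,0,0,0,0,0],[0.4,0,0,-1.5,0,0,0],[0.4,0,0,-3.5,0,0,0],[0.4,0,1.5,-5,0,0,0],[0.4,0,3.5,-6,0,0,0],[0.4,0,6,-6,0,0,0],[0.4,0,8,-6,0,0,0],[0.4,0,10,-6,0,0,0],[0.4,0,10,-6,0,0,0]]}'
python3 - <<'E'
from h import *
I=snap('scene');T=snap('top')
print(sense()['contact_force'])
for l in['stud','stud_knob','timer','tape_roll','marker_black','vial_1']:print(l,marks('scene',l)[:3],marks('top',l)[:3])
a=I[210:290,90:190];b=T[163:263,80:180]
cv2.imwrite('pics/f1.png',np.hstack([cv2.resize(a,(450,360),interpolation=2),cv2.resize(b,(350,360),interpolation=2)])[:,:,::-1])
E
```

```text
time: 24.05
ee_pos: [0.6841, 0.2794, 0.2052]
eef_rot: [[-0.489, 0.872, -0.002], [0.872, 0.489, 0.001], [0.002, -0.001, -1.0]]
contact_force: [-0.6, 0.8, -0.9]
width: 0.398
grip_force: 0.0
[-0.96791732  0.16278091 -0.18941793]
stud [(0.87, [0.505, 0.183, 0.046]), (0.66, [0.452, -0.243, 0.026]), (0.48, [0.612, -0.365, 0.028])] [(0.76, [0.457, -0.246, 0.031])]
stud_knob [(0.78, [0.51, 0.18, 0.11]), (0.52, [0.519, -0.242, 0.011]), (0.51, [0.611, -0.297, 0.007])] [(0.57, [0.515, -0.247, 0.015]), (0.49, [0.606, -0.3, 0.012])]
timer [(0.72, [0.718, -0.117, 0.001])] [(0.8, [0.718, -0.116, 0.002])]
tape_roll [(0.83, [0.357, -0.02, 0.002])] [(0.68, [0.359, -0.021, -0.001])]
marker_black [(0.53, [0.309, -0.2, -0.001])] [(0.62, [0.308, -0.199, 0.003])]
vial_1 [(0.58, [0.732, -0.197, -0.004])] [(0.63, [0.728, -0.202, 0.001])]
```

View pics/f1.png

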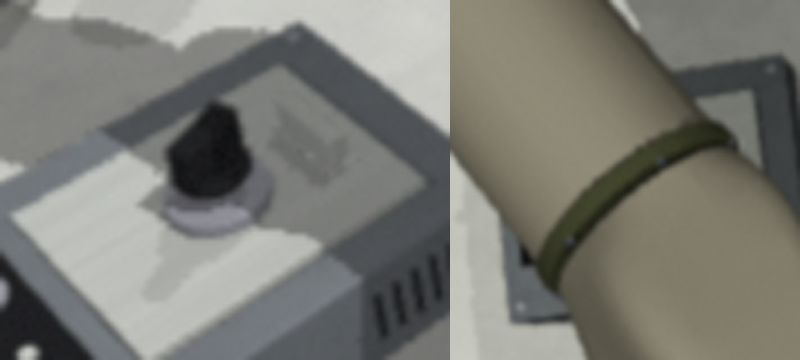

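The cover lies flush. The stud stands upright on it with the cup on the cover, the wing has turned, and the knob reads at the lock height. The timer, tape, marker and vial have not moved. I hand the job in.

```bash
python3 -c "
from cell import *
print(sign_off())"
```

```text
the job is handed in; nothing more can be done
None
```

The job is handed in: the cover lies flush and, by height and spring force, the stud is locked; the timer, tape, marker and vial are unmoved, but the pink and green look-alikes toppled early, with no contact that I saw.

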